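Put the paddle board away in the board rack

ROBOT

A 6-joint arm with a two-finger parallel gripper is mounted at the origin on a cart in front of the work surface, level with it; the furniture and walls round the work are solid. World frame = base frame: x ahead of the robot, y to its left, z up, the work surface at z = 0. Lengths are in mm, angles in rad, forces in N, time in s.
With the tool pointing down it reaches from about 350 to 875 mm from the base axis. Payload 4.2 kg.
Tool frame: the origin (TCP) lies at the very end of the fingers, on their centre line; the grasp point (between the pads) lies 19 mm behind it; z points along the fingers, y is the line along which they close (so a half turn about z gives the same grasp; the last joint's range is limited). The gripper opens to 85 mm and grips with 20 to 120 N. Pads are 22 mm wide; open, the fingers measure 114 mm over their backs; the gripper's body (76 mm by 85 mm) begins 54 mm behind the grasp point. The pads swing forward as they close: fully open they stand 13 mm farther back than shut.
Start: joints at [1.535, 0.385, 0.008, 0, -1.194, -0.259], TCP at [181.561, 598.026, 231.312] pointing down, gripper open.
Joint ranges: [-3.14, 3.14], [-1.21, 2.06], [-1.07, 1.41], [-3.16, 2.05], [-2.99, -0.16], [-3.1, 3.1]. Speed limits (rad/s): [2.79, 2.79, 3.14, 3.14, 3.14, 3.14].

INTERFACE

Orientations are given as a unit quaternion [x, y, z, w].
In Python, from bench import read_state, get_image, camera_model, job_done gives the robot as it stands.
- The arm moves only by the shell command python3 -m handwheel 'ROWS'. ROWS is JSON, a list of rows, each a list of 7 numbers: the shift along the tool's x, y, z in m, then the turn, a rotation vector about the tool's x, y, z in rad, then the gripper's target within -1 to 1 (fully open at 1, half-way at 0, shut at -1). In form: [[dx, dy, dz, wx, wy, wz, jaw], ...]. A call has 1 to 10 rows; each row is the pose to reach, as a shift and turn from the pose commanded when the call began, along the tool's axes at that moment; what a row does not reach only later rows make up. A row lasts 1/8 s, in which the tool goes at most 62.5 mm and 10.7 degrees, less where a joint would pass 70% of its speed; a pose out of reach is approached as far as the arm can. A call with a gripper value outside its range is refused whole. The fingers move at their own pace and stop on an object; the grip force is fixed at half the most. Time passes only in rows, so rows that repeat a pose let the fingers close. It gives the time, the measured TCP pose, the force, the opening and the grip force at its end, in the units of the state.
- read_state(): the state, without advancing time (a new reading comes with each control period).
- get_image(name): name is "scene" or "side" or "wrist"; returns (picture, depth): 400x640x3 uint8, blue, green, red; 400x640 float32, mm along the optical axis (not along the pixel's ray), 0 where there is no reading.
- camera_model(name): a dict with "K" (3x3 intrinsics, pixels), "rvec" (rotation vector, rad) and "tvec" (3), from world to camera coordinates, as OpenCV has them; the wrist camera has in their place "hand_eye" (4x4, takes a point from camera to tool coordinates, whose origin is the TCP and whose axes are the flange's). Camera axes: x right, y down, z forward; pixel columns grow to the right and rows downward; lengths in mm; the calibration is good to about 2 mm. The wrist camera is an equidistant fisheye: a pixel r from the principal point sees the ray r / f radians off the axis. A picture is of the moment at which its call begins: read the wrist's pose just before it. camera_model takes no time and is no camera call.
- job_done(): hands the job in; it is judged then, once.
The state is a dict: "clock": time; "joints": joint angles; "joint_vel": joint speeds; "joint_efforts": joint torques, N m; "position": TCP position; "ee_rot": TCP orientation; "contact_force": force on the tool from outside, world axes, zero at the start; "wrist_torque": the same for the moment, N m; "gripper_width": finger opening in mm; "grasp_force": force on a finger pad.
Only numpy, scipy, OpenCV 4.12 (cv2) and the standard library are available. Lean on these libraries where they do the work, as an engineer would, in place of code of your own. Each camera call takes 0.05 s, during which the arm holds its last target. There are 200 camera calls.

TASK

The wooden board with the handle is dry: lift it out of the white draining stand and slide it, handle up, into the empty slot of the wooden board rack, all the way down and about centred along the slot, then let go. Leave the plain board in the draining stand and the plain board already in the rack where they are.

Things in the scene. Friction and masses are not known exactly. Their poses are not given: they have to be found in the camera images.
- paddle_centre (a point): Loose light-wood paddle board on edge in one place of the draining stand, handle up: 14 mm thick (own x), 150 wide (y), 180 high (z, up), about 0.22 kg. Point: its centre, 90 above its lower edge. Blade 115 high, shoulders 85 wide up to 125; above them the handle (grasp it across its thickness), 44 wide, 14 thick, up to 180, with a 12 mm hole centred 15 below its top.
- empty_slot (a point): Middle of the floor of the empty slot, 12 mm above the worktop, in the fixed wood rack (150 x 130 mm, 3 fins, 2 slots 50 mm apart). Own x across the slot, y along it, z up. Slot 120 mm long, open ends, 22 wide for 45 mm above its floor, then sloping to 40 wide between fin tops 70 above it. The board's lower edge rests on this floor, its thickness along x.
- stored_board_centre (a point): Centre of the loose plain light-wood board without handle, 14 x 150 x 105 mm (own x, y, z up), that stands in the other slot of the rack, its top 117 mm above the worktop. It stays there.
- wet_board_centre (a point): Centre of the loose plain light-wood board without handle, 14 x 140 x 105 mm (own x, y, z up), in the other place of the fixed white draining stand (160 x 180 mm); its top is 117 mm above the worktop. It stays there. The stand's two places, 70 mm apart, are 22 mm gaps between wire hoops whose tops are 65 mm above the worktop, 53 above the stand's floor; boards lift straight up out of them.

How it is judged (in metres and radians):
At the end, for the whole second after the job is handed in: The paddle board stands handle up on the floor of the empty slot (centre 80 to 98 mm above it), centre within 25 mm of the slot's middle across it and 30 mm along it, leaning at most 15 degrees, released; both plain boards are within 30 mm of where they started (z of paddle_centre in the frame of empty_slot between 0.08 and 0.098 m and x of paddle_centre in the frame of empty_slot between -0.025 and 0.025 m and y of paddle_centre in the frame of empty_slot between -0.03 and 0.03 m and angle between paddle_centre's own z axis and vertical below 0.26 rad and distance of each of stored_board_centre, wet_board_centre from where it was at the start of the episode below 0.03 m); the robot touches nothing.
It fails at once if the plain board in the rack is knocked out of place (distance of stored_board_centre from where it was at the start of the episode above 0.04 m).
It fails at once if the plain board in the draining stand is taken or knocked out of place (distance of wet_board_centre from where it was at the start of the episode above 0.04 m).
It also fails if it takes over 42 s, if anything falls off the work surface, if the arm or the gripper's body presses on something with over 40 N, if the wrist force passes 120 N, or if a joint passes its speed limit or range.

## Working session

There is one attempt and no reset: what is moved stays moved. The work goes in short steps, Python scripts to look and compute and a shell command to move; the robot and the scene stay as the last step left them, time stands still between calls to the robot, and variables do not carry over. Pictures are saved under pics/ and viewed, at most 10 in all, crops included, and the job is handed in when it is done.

```bash
ls; mkdir -p pics
python3 - <<'E'
from bench import *
import cv2
for n in("scene","side"):
    p,d=get_image(n); cv2.imwrite(f"pics/{n}0.png",p); import numpy as np; np.save(f"pics/{n}0.npy",d)
    print(n,camera_model(n))
print(read_state())
print(camera_model("wrist"))
E
```

```text
pics
scene {'K': array([[445.38632192,   0.        , 315.20386812],
       [  0.        , 445.38632192, 199.94786222],
       [  0.        ,   0.        ,   1.        ]]), 'rvec': array([ 2.01536574, -0.8044942 ,  0.412678  ]), 'tvec': array([-359.95939436,  296.27559131,  579.10789148])}
side {'K': array([[419.71671696,   0.        , 323.72038965],
       [  0.        , 419.71671696, 194.27884934],
       [  0.        ,   0.        ,   1.        ]]), 'rvec': array([-0.02147173,  2.8295951 , -1.32312383]), 'tvec': array([532.25286586,  79.56667805, 937.290385  ])}
{'clock': 0.1, 'joints': array([ 1.53460031e+00,  3.85484264e-01,  6.78832468e-03, -4.26216801e-04,
       -1.19402576e+00, -2.58628666e-01]), 'joint_vel': array([-0.00104219, -0.00025369,  0.0031027 ,  0.00242859,  0.0003015 ,
        0.00158595]), 'joint_efforts': array([-7.20890439e-04, -3.93319237e+01,  1.88928598e+01,  4.19797629e+00,
       -2.58332788e-03,  3.91240064e-06]), 'position': array([181.4250018 , 597.54891748, 230.33961972]), 'ee_rot': array([ 9.89142437e-01, -1.46956706e-01, -9.00152415e-05,  9.78723641e-04]), 'contact_force': array([-0.41381759,  0.47763116,  0.57163139]), 'wrist_torque': array([ 0.03351401,  0.00960962, -0.00035992]), 'grasp_force': 0.0, 'gripper_width': 85.20070359050138}
{'K': array([[309.70691629,   0.        , 318.277164  ],
       [  0.        , 309.70691629, 199.7414189 ],
       [  0.        ,   0.        ,   1.        ]]), 'hand_eye': array([[-9.65641786e-04, -9.66295147e-01, -2.57434955e-01,
         6.45255780e+01],
       [ 9.99999519e-01, -8.88759953e-04, -4.15005383e-04,
         2.15795066e-01],
       [ 1.72219809e-04, -2.57435232e-01,  9.66295541e-01,
        -1.42161244e+02],
       [ 0.00000000e+00,  0.00000000e+00,  0.00000000e+00,
         1.00000000e+00]])}
```

View pics/scene0.png

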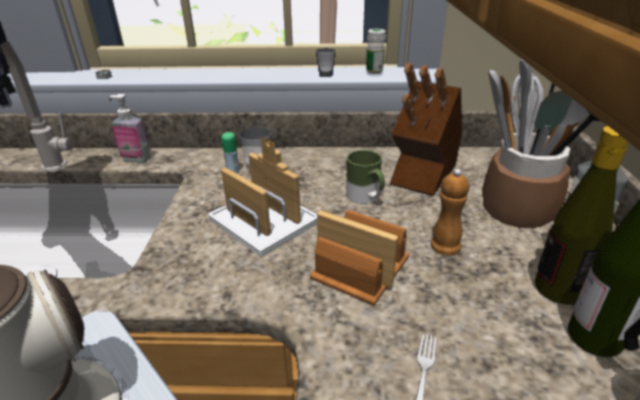

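View pics/side0.png

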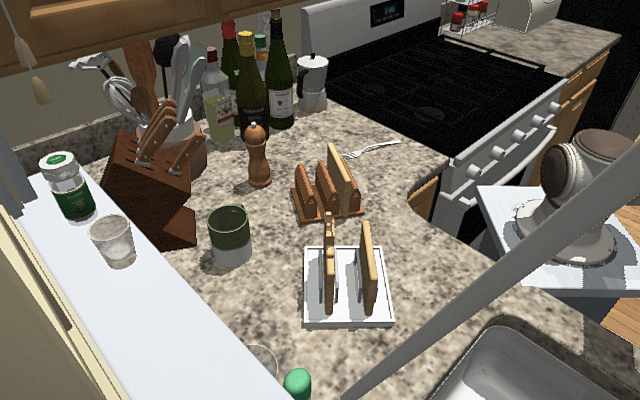

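The scene view has the draining stand at about (262,215), with the paddle behind and its handle at (267,155). The rack is at (360,255), with the stored board in its near slot. In the side view the paddle handle top is at (330,215), the wet board at (368,265), the stored board at (340,180), and the empty slot lies between the left fins at about (315,195).

```bash
cat > h.py <<'E'
import numpy as np, cv2
from bench import *
def Rt(n):
    m=camera_model(n); return m["K"],cv2.Rodrigues(m["rvec"])[0],m["tvec"].reshape(3)
def cloud(n,d):
    K,R,t=Rt(n); v,u=np.mgrid[:400,:640]
    c=np.stack([(u-K[0,2])/K[0,0]*d,(v-K[1,2])/K[1,1]*d,d],-1)
    return (c-t)@R   # world, HxWx3
def ray(n,uv,z):   # pixel onto plane z
    K,R,t=Rt(n); o=-R.T@t; r=R.T@np.linalg.inv(K)@np.array([*uv,1.]); return o+r*(z-o[2])/r[2]
def tri(uv1,uv2):  # scene, side
    P=[K@np.c_[R,t] for K,R,t in (Rt("scene"),Rt("side"))]
    X=cv2.triangulatePoints(*P,np.array(uv1,float).reshape(2,1),np.array(uv2,float).reshape(2,1)); return (X[:3]/X[3]).ravel()
E
python3 - <<'E'
from h import *
np.set_printoptions(precision=1,suppress=True)
for n in("scene","side"):
    p=cv2.imread(f"pics/{n}0.png"); W=cloud(n,np.load(f"pics/{n}0.npy"))
    x0,y0,w,h=(200,130,220,180) if n=="scene" else (280,130,130,210)
    cv2.imwrite(f"pics/{n}_c.png",cv2.resize(p[y0:y0+h,x0:x0+w],None,fx=3.2 if n=="scene" else 2.8,fy=3.2 if n=="scene" else 2.8,interpolation=cv2.INTER_CUBIC))
    hsv=cv2.cvtColor(p,cv2.COLOR_BGR2HSV)
    for nm,lo,hi in(("light",(12,70,60),(24,200,255)),("dark",(5,150,40),(13,255,255))):
        m=cv2.inRange(hsv,lo,hi); m[:y0]=0;m[y0+h:]=0;m[:,:x0]=0;m[:,x0+w:]=0
        k,l,s,c=cv2.connectedComponentsWithStats(m)
        for i in range(1,k):
            if s[i,4]<60: continue
            q=W[l==i]; print(n,nm,s[i],"med",np.median(q,0),"p2",np.percentile(q,2,0),"p98",np.percentile(q,98,0))
E
```

```text
scene light [391 130  29  11 197] med [802.2  31.5 147.4] p2 [790.2   7.3 131.4] p98 [828.   78.5 155.3]
scene light [ 221  137   79   98 3728] med [520.5 150.   95.7] p2 [449.   90.1  21.7] p98 [532.2 235.3 174.4]
scene light [390 155  30  37 787] med [831.3  45.8  30.9] p2 [802.4   3.7   6.3] p98 [861.2  79.9  59.1]
scene light [232 204  23  23 198] med [450.9 176.5  31.8] p2 [449.3 140.8  19.2] p98 [452.8 211.8  43.7]
scene light [ 310  209  100   97 6769] med [ 489.5 -105.2   70.4] p2 [ 451.1 -160.2    3.9] p98 [594.1 -21.8 117.9]
scene dark [393 130  27  11 219] med [801.4  31.5 146.7] p2 [789.9   7.2 138.5] p98 [815.4  62.2 155.2]
scene dark [392 154  28  37 761] med [833.4  45.3  32.5] p2 [805.3   4.4   9.5] p98 [863.1  76.4  61.2]
scene dark [346 211  62  57 469] med [578.1 -99.4  74.2] p2 [ 558.4 -134.5   11.5] p98 [602.2 -19.   82.4]
scene dark [ 311  238   72   66 1915] med [ 471.  -104.    46.2] p2 [ 448.9 -155.3    8.1] p98 [495.  -43.9  81.3]
side light [ 290  143   75  172 4074] med [524.5 -32.4  68.4] p2 [ 458.6 -142.     3. ] p98 [599.4 239.9 160.5]
side light [ 359  220   19   96 1104] med [458.3 203.6  98.1] p2 [447.4 106.3  19.6] p98 [463.9 241.3 116.6]
```

View pics/scene_c.png

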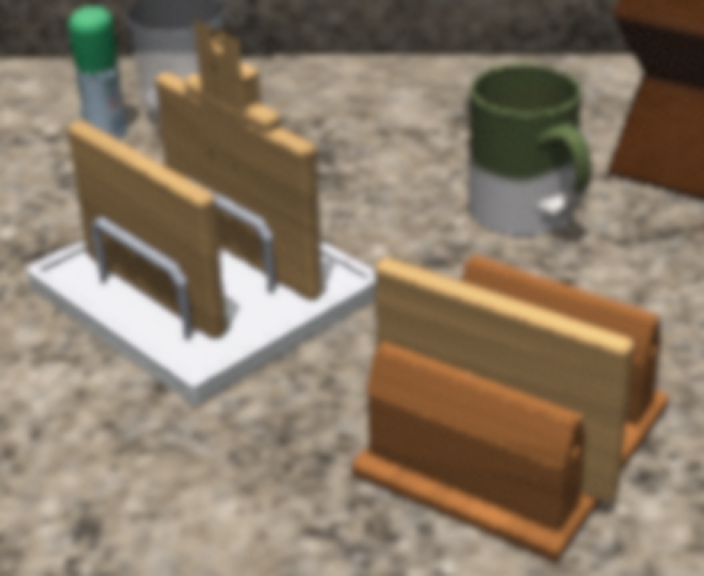

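View pics/side_c.png

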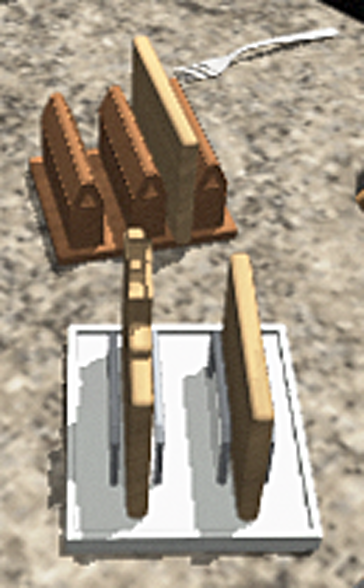

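Run:
```python
from h import *
np.set_printoptions(precision=1,suppress=True)
def line(q,tag):
    if len(q)<15: print(tag,len(q)); return
    vx,vy,x0,y0=cv2.fitLine(q[:,:2].astype(np.float32),cv2.DIST_HUBER,0,.01,.01).ravel()
    if vy<0: vx,vy=-vx,-vy
    a=np.arctan2(-vx,vy); s=(q[:,:2]-[x0,y0])@[vx,vy]; e=(q[:,:2]-[x0,y0])@[vy,-vx]
    lo,hi=np.percentile(s,[1,99]); print(tag,len(q),"yaw",round(a,3),"pt",x0,y0,"ends",[x0+vx*lo,y0+vy*lo],[x0+vx*hi,y0+vy*hi],"sd",round(e.std(),2),"x rng",np.percentile(e,[2,98]),"z",np.percentile(q[:,2],[2,50,98]))
for n in("scene","side"):
    p=cv2.imread(f"pics/{n}0.png"); W=cloud(n,np.load(f"pics/{n}0.npy")).reshape(-1,3)
    b=lambda x0,x1,y0,y1,z0,z1:W[np.all((W>[x0,y0,z0])&(W<[x1,y1,z1]),1)]
    line(b(495,570,70,260,75,112),n+" paddle blade")
    line(b(495,570,70,260,132,190),n+" handle")
    line(b(495,570,70,260,176,190),n+" handle top")
    line(b(430,490,70,260,70,112),n+" wet")
    line(b(440,620,-190,10,90,112),n+" stored face")
    line(b(440,620,-190,10,115.5,125),n+" stored top")
    q=b(430,640,-200,20,78,84.5)
    u=q@[np.cos(.12),0*1,0] if 0 else q[:,0]
    h,e=np.histogram(q[:,0],np.arange(430,640,6)); print(n,dict(zip(e.astype(int),h)))
```

```text
scene paddle blade 739 yaw 0.032 pt 521.62976 158.1425 ends [np.float64(523.8506438124181), np.float64(89.03722865792534)] [np.float64(519.1494583692986), np.float64(235.3198982135916)] sd 2.2 x rng [-1.9  9.1] z [ 76.1  93.8 111.4]
scene handle 472 yaw 0.056 pt 521.94525 162.37566 ends [np.float64(524.1153303649936), np.float64(123.62438915937949)] [np.float64(519.7762038299925), np.float64(201.10850771218298)] sd 3.61 x rng [-2.3 11.6] z [132.8 152.8 183.5]
scene handle top 58 yaw 0.009 pt 521.5284 165.65225 ends [np.float64(521.7179618641559), np.float64(144.4181971091583)] [np.float64(521.346969837763), np.float64(185.97133385087324)] sd 3.69 x rng [-1.8 12.8] z [176.5 180.7 185.5]
scene wet 767 yaw 0.035 pt 451.41425 163.62552 ends [np.float64(453.65553224954476), np.float64(100.09768231425758)] [np.float64(448.856880006832), np.float64(236.11241109833432)] sd 2.31 x rng [-1.6  9.4] z [ 70.8  91.4 111.2]
scene stored face 841 yaw 0.254 pt 500.67508 -94.21859 ends [np.float64(518.2469717941087), np.float64(-161.79691326935966)] [np.float64(481.3689794876366), np.float64(-19.97081
[... 2725 characters left out ...]
): np.int64(27), np.int64(490): np.int64(15), np.int64(496): np.int64(9), np.int64(502): np.int64(8), np.int64(508): np.int64(11), np.int64(514): np.int64(25), np.int64(520): np.int64(30), np.int64(526): np.int64(27), np.int64(532): np.int64(15), np.int64(538): np.int64(14), np.int64(544): np.int64(0), np.int64(550): np.int64(0), np.int64(556): np.int64(6), np.int64(562): np.int64(21), np.int64(568): np.int64(27), np.int64(574): np.int64(20), np.int64(580): np.int64(19), np.int64(586): np.int64(19), np.int64(592): np.int64(2), np.int64(598): np.int64(0), np.int64(604): np.int64(0), np.int64(610): np.int64(0), np.int64(616): np.int64(0), np.int64(622): np.int64(0), np.int64(628): np.int64(0)}
```

Run:
```python
from h import *
np.set_printoptions(precision=1,suppress=True)
for n in("scene","side"):
    W=cloud(n,np.load(f"pics/{n}0.npy")).reshape(-1,3)
    b=lambda W,x0,x1,y0,y1,z0,z1:W[np.all((W>[x0,y0,z0])&(W<[x1,y1,z1]),1)]
    for z in range(60,206,12):
        q=b(W,500,560,120,205,z,z+12)
        if len(q): print(n,z,len(q),"x",np.percentile(q[:,0],[3,25,50,75,97]),"y",np.percentile(q[:,1],[3,97]))
    a=.255; U=W.copy(); U[:,0]=W[:,0]*np.cos(a)+W[:,1]*np.sin(a); U[:,1]=-W[:,0]*np.sin(a)+W[:,1]*np.cos(a)
    q=b(U,400,620,-340,-100,79,84.5); h,e=np.histogram(q[:,0],np.arange(420,580,4)); print([(int(x),int(k)) for x,k in zip(e,h) if k])
    for lo in range(424,570,12):
        r=q[(q[:,0]>lo)&(q[:,0]<lo+12)]
        if len(r)>10: print(lo,len(r),np.percentile(r[:,0],[3,50,97]),"y",np.percentile(r[:,1],[1,50,99]))
    q=b(U,400,620,-340,-100,5,16); print("base",np.percentile(q,[1,99],axis=0))
```

```text
scene 60 174 x [511.6 514.7 520.6 522.  523.5] y [123.2 199.8]
scene 72 118 x [519.5 520.7 521.4 522.1 523.5] y [123.3 201.7]
scene 84 124 x [519.5 520.8 521.5 522.2 523.2] y [123.6 201. ]
scene 96 124 x [519.  520.5 521.5 522.2 523.7] y [122.5 201. ]
scene 108 127 x [519.2 520.6 521.4 522.1 523.2] y [123.4 200.9]
scene 120 148 x [519.7 521.  521.7 522.4 530. ] y [121.5 202.9]
scene 132 160 x [519.6 521.2 522.4 525.6 533.3] y [124.  200.4]
scene 144 103 x [519.9 520.9 521.7 525.2 535. ] y [141.9 185.7]
scene 156 93 x [519.7 520.8 521.5 522.5 533.9] y [142.6 184.5]
scene 168 83 x [520.  521.1 521.6 523.1 532.6] y [145.4 186.3]
scene 180 32 x [519.7 520.8 521.4 521.9 529.9] y [144.7 183.2]
[(432, 8), (436, 144), (440, 129), (444, 25), (456, 38), (460, 165), (464, 2), (468, 2), (532, 8), (536, 129), (540, 89), (544, 20)]
436 298 [436.8 440.1 445.3] y [-270.6 -216.  -155.7]
448 38 [458.5 459.7 460. ] y [-281.6 -234.7 -148.9]
460 169 [460.1 461.1 462.9] y [-287.4 -217.6 -142.1]
532 226 [535.9 539.4 543.5] y [-271.1 -216.8 -156. ]
544 20 [544.2 544.9 546.4] y [-270.9 -230.4 -156.2]
base [[
[... 425 characters left out ...]
4 x [519.  522.3 525.7 529.  532.5] y [168.2 204.8]
side 144 65 x [519.2 522.8 527.6 529.5 532.8] y [157.3 187.7]
side 156 107 x [519.4 522.8 526.1 529.5 533.1] y [153.4 186.7]
side 168 65 x [519.9 523.2 526.5 529.8 533.2] y [145.8 166.4]
[(436, 28), (440, 42), (444, 4), (460, 5), (464, 4), (468, 5), (472, 33), (484, 7), (488, 36), (492, 17), (496, 3), (536, 24), (540, 40), (544, 6)]
436 74 [437.1 441.1 444.3] y [-267.  -197.6 -153.5]
460 14 [460.8 467.3 471.9] y [-217.2 -137.5 -135. ]
472 33 [472.1 472.6 473.4] y [-277.5 -203.4 -138.1]
484 60 [487.6 490.8 494.2] y [-261.  -202.6 -154.9]
532 64 [537.5 540.9 543.6] y [-265.2 -197.7 -154.9]
base [[ 418.4 -315.1    5.4]
 [ 616.4 -144.9   15.9]]
```

Run:
```python
from h import *
np.set_printoptions(precision=1,suppress=True,linewidth=200)
print("handle top",tri((268,139.8),(329,213)), "stored top corner",tri((200+632/3.2,130+342/3.2),(280+137/2.8,130+38/2.8)))
W=np.concatenate([cloud(n,np.load(f"pics/{n}0.npy")).reshape(-1,3)[np.load(f"pics/{n}0.npy").ravel()>0] for n in("scene","side")])
q=W[W[:,2]>60]
print("y cols",list(range(-350,801,50)))
for x in range(100,850,50):
    r=[]
    for y in range(-350,801,50):
        z=q[(abs(q[:,0]-x-25)<25)&(abs(q[:,1]-y-25)<25),2]
        r.append(f"{z.min():.0f}-{z.max():.0f}" if len(z)>3 else ".")
    print(x,*r)
s=read_state(); from scipy.spatial.transform import Rotation as R
Rc=R.from_quat(s["ee_rot"]); p=s["position"]
print(Rc.as_matrix())
for g in((527,164,300),(527,164,146)): print((Rc.inv().apply(np.array(g)-p)))
yy=Rc.as_matrix()[:,1]; print(np.degrees(np.arctan2(yy[1],yy[0])))
```

```text
handle top [524.2 162.8 183.6] stored top corner [ 525.6 -158.   114.6]
y cols [-350, -300, -250, -200, -150, -100, -50, 0, 50, 100, 150, 200, 250, 300, 350, 400, 450, 500, 550, 600, 650, 700, 750, 800]
100 . . . . . . . . . . . . . . . . . . . . . . . .
150 . . . . . . . . . . . . . . . . . 245-307 244-339 244-281 . . . .
200 . . . . . . . . . . . . . . . . . . 332-396 245-337 290-342 61-331 60-331 200-219
250 . . . . . . . . . . . . . . . . . . . . . 60-306 82-318 218-220
300 . . . . . . . . . . . . . . . . . . . . 197-218 63-221 214-221 60-396
350 . . . . . . . . . . . . . . . . . . . 62-220 61-234 217-234 61-395 61-395
400 . . . . . . . . . 60-113 61-115 60-118 . . . . . . 197-219 60-220 114-235 60-234 61-390 215-387
450 . . . 60-82 60-84 60-120 60-119 . 87-114 60-120 60-119 60-119 . . . . . 199-218 195-607 61-608 60-221 96-272 215-384 268-381
500 387-485 . . 60-119 60-120 60-119 60-114 . 61-129 60-185 60-186 60-139 . . . . 198-218 197-397 217-525 60-220 60-272 215-272 . 253-372
550 384-480 384-474 . . 60-84 60-84 60-84 . . . . . . . 60-107 61-217 196-220 217-221 60-221 61-272 216-272 270-270 . .
600 . 383-470 384-464 . 60-68 . . . . . . . . 60-94 60-219 62-220 214-220 60-221 60-555 215-581 . . . .
650 60-169 . 384-458 60-454 60-171 . . . 60-102 60-103 . . . 84-218 67-221 60-221 60-220 60-456 215-456 . . . . .
700 60-299 . . 61-447 61-444 . . 60-102 60-102 60-103 . . 198-217 197-220 214-220 61-220 65-456 216-456 . . . . . .
750 61-214 . 278-306 265-317 270-438 385-447 . 133-296 62-293 63-102 . 198-217 197-282 214-281 60-221 60-423 212-455 . . . . . . .
800 60-264 65-313 60-309 60-343 62-308 384-450 93-458 81-297 65-296 . 196-219 195-432 214-281 60-281 60-271 212-408 . . . . . . . .
[[ 1.  -0.3 -0. ]
 [-0.3 -1.  -0. ]
 [ 0.   0.  -1. ]]
[456.7 314.5 -69. ]
[456.7 314.2  85. ]
-106.90122267054068
```

```bash
python3 -m handwheel '[[0.045,0.031,-0.01,0,0,0.124,1],[0.091,0.063,-0.02,0,0,0.248,1],[0.137,0.094,-0.03,0,0,0.372,1],[0.183,0.126,-0.03,0,0,0.496,1],[0.228,0.157,-0.03,0,0,0.62,1],[0.274,0.189,-0.03,0,0,0.744,1],[0.32,0.22,-0.03,0,0,0.868,1],[0.365,0.251,-0.03,0,0,0.993,1],[0.411,0.283,-0.03,0,0,1.117,1],[0.4567,0.3145,-0.03,0,0,1.241,1]]' && python3 -m handwheel '[[0,0,0,0,0,0,1],[0,0,0,0,0,0,1]]'
python3 - <<'E'
from h import *
s=read_state(); print(s["position"],s["ee_rot"],s["joints"])
p,d=get_image("wrist"); cv2.imwrite("pics/w1.png",p); np.savez("pics/w1.npz",d=d,p=s["position"],q=s["ee_rot"])
E
```

```text
clock: 1.35
position: [527.9, 162.8, 261.0]
ee_rot: [0.718, -0.696, -0.0, 0.0]
contact_force: [-0.4, 0.1, 0.3]
gripper_width: 85.3
grasp_force: 0.0
clock: 1.6
position: [526.9, 164.2, 260.8]
ee_rot: [0.719, -0.695, -0.0, 0.0]
contact_force: [-0.3, 1.1, -0.1]
gripper_width: 85.4
grasp_force: 0.0
[526.90583422 164.16674488 260.78147864] [ 7.19253239e-01 -6.94747775e-01 -2.85842688e-04  4.75353400e-04] [ 5.95588184e-01  2.40669120e-01 -1.24630908e-01 -3.89496209e-04
 -1.20654428e+00 -5.60791536e-01]
```

View pics/w1.png

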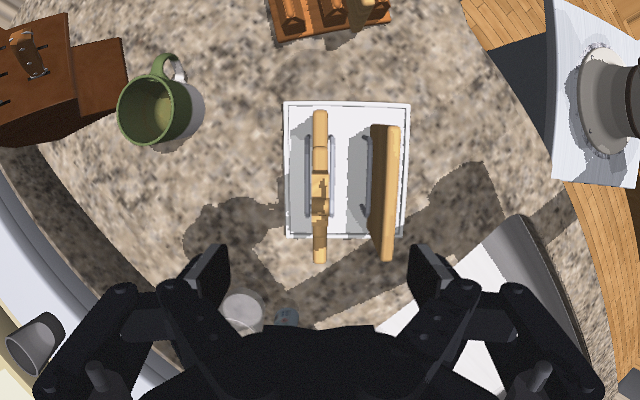

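The wrist view shows the paddle edge-on along column 320 (rows 110–262), with the handle top at about (320,192). It is centred between the fingers, and the wet board is at (385,190).

```bash
cat >> h.py <<'E'
from scipy.spatial.transform import Rotation as Ro
def wcloud(d,p,q):
    m=camera_model("wrist"); K,H=m["K"],m["hand_eye"]; v,u=np.mgrid[:400,:640]
    x,y=u-K[0,2],v-K[1,2]; r=np.hypot(x,y)+1e-9; th=r/K[0,0]; k=np.tan(np.minimum(th,1.5))/r
    c=np.stack([x*k*d,y*k*d,d],-1).reshape(-1,3); t=c@H[:3,:3].T+H[:3,3]
    return (Ro.from_quat(q).apply(t)+p).reshape(400,640,3)
E
python3 - <<'E'
from h import *
np.set_printoptions(precision=1,suppress=True)
f=np.load("pics/w1.npz"); W=wcloud(f["d"],f["p"],f["q"])
A=W[100:270,295:345].reshape(-1,3)
for lo,hi in((170,215),(130,145),(120,131)):
    q=A[(A[:,2]>lo)&(A[:,2]<hi)&(abs(A[:,0]-527)<25)]; print(lo,len(q),np.percentile(q,[2,50,98],axis=0).ravel())
for v in (150,180,192,205,230): print(v,W[v,320])
q=W.reshape(-1,3); q=q[(q[:,2]>79)&(q[:,2]<85)&(q[:,1]<-10)]; a=.255
u=q[:,0]*np.cos(a)+q[:,1]*np.sin(a);w=-q[:,0]*np.sin(a)+q[:,1]*np.cos(a)
h,e=np.histogram(u,np.arange(400,600,4));print([(int(x),int(k)) for x,k in zip(e,h) if k])
E
```

```text
170 231 [517.8 159.9 170.  524.9 168.7 171.4 532.1 171.6 177.5]
130 543 [518.6 123.2 132.7 525.3 138.  136.2 532.  205.1 143.9]
120 917 [517.1  91.1 122.6 525.4 117.8 126.1 532.9 236.5 127.7]
150 [526.2 125.8 136.4]
180 [525.5 147.9 157.8]
192 [525.2 157.7 158.4]
205 [525.  165.5 169.7]
230 [523.6 199.2 135.3]
[(436, 3), (440, 4), (444, 1), (456, 3), (460, 5), (464, 7), (468, 20), (472, 7), (484, 18), (488, 28), (492, 22), (532, 10), (536, 62), (540, 66), (544, 7)]
```

```bash
python3 -m handwheel '[[0,0.001,0.03,0,0,0,1],[0,0.001,0.06,0,0,0,1],[0,0.001,0.09,0,0,0,1],[0,0.001,0.115,0,0,0,1],[0,0.001,0.115,0,0,0,0],[0,0.001,0.115,0,0,0,-1],[0,0.001,0.115,0,0,0,-1],[0,0.001,0.115,0,0,0,-1],[0,0.001,0.115,0,0,0,-1],[0,0.001,0.115,0,0,0,-1]]'; python3 -m handwheel '[[0,0,0,0,0,0,-1],[0,0,0,0,0,0,-1]]'
```

```text
clock: 2.9
position: [526.9, 164.7, 147.5]
ee_rot: [0.719, -0.695, 0.0, -0.001]
contact_force: [0.3, 0.3, 6.1]
gripper_width: 13.1
grasp_force: 59.4
clock: 3.15
position: [526.8, 164.7, 147.5]
ee_rot: [0.719, -0.695, 0.0, -0.001]
contact_force: [-0.4, 1.3, 4.9]
gripper_width: 13.7
grasp_force: 59.4
```

```bash
python3 -m handwheel '[[0,0,-0.015,0,0,0,-1],[0,0,-0.035,0,0,0,-1],[0,0,-0.055,0,0,0,-1],[0,0,-0.075,0,0,0,-1],[0,0,-0.095,0,0,0,-1],[0,0,-0.115,0,0,0,-1],[0,0,-0.135,0,0,0,-1],[0,0,-0.14,0,0,0,-1],[0,0,-0.14,0,0,0,-1]]'
python3 - <<'E'
from h import *
s=read_state(); p=s["position"]; R=Ro.from_quat(s["ee_rot"])
for n in("scene","side"):
    g,d=get_image(n); cv2.imwrite(f"pics/{n}1.png",g); np.save(f"pics/{n}1.npy",d)
    W=cloud(n,d).reshape(-1,3)
    q=W[(abs(W[:,0]-527)<30)&(abs(W[:,1]-164)<90)&(W[:,2]>150)&(W[:,2]<268)]
    print(n,len(q),np.percentile(q,[2,50,98],axis=0))
print(p,R.inv().apply(np.array([553,-76,p[2]])-p))
E
```

```text
clock: 4.28
position: [525.9, 164.2, 286.0]
ee_rot: [0.719, -0.695, -0.0, 0.0]
contact_force: [0.3, 0.4, -1.5]
gripper_width: 13.2
grasp_force: 58.5
scene 2907 [[518.36664683  89.55557911 156.13383027]
 [521.71775185 149.24237857 214.52737819]
 [533.14203014 232.98020158 266.0844178 ]]
side 913 [[516.37401091 110.16738724 154.91178461]
 [525.48322372 236.46761907 224.13676628]
 [534.05230917 239.87426162 264.72818156]]
[525.85291232 164.20788645 285.98185582] [ 2.41004038e+02 -1.88107464e+01 -4.86828142e-02]
```

```bash
python3 -m handwheel '[[0.02,-0.002,0,0,0,-0.02,-1],[0.055,-0.004,0,0,0,-0.05,-1],[0.09,-0.007,0,0,0,-0.08,-1],[0.125,-0.01,0,0,0,-0.11,-1],[0.16,-0.0125,0,0,0,-0.14,-1],[0.195,-0.015,0,0,0,-0.18,-1],[0.225,-0.0175,0,0,0,-0.205,-1],[0.241,-0.0188,0,0,0,-0.221,-1],[0.241,-0.0188,0,0,0,-0.221,-1],[0.241,-0.0188,0,0,0,-0.221,-1]]'
python3 - <<'E'
from h import *
np.set_printoptions(precision=1,suppress=True)
a=.255
s=read_state(); print(s["position"],s["ee_rot"])
for n in("scene","side"):
    g,d=get_image(n); cv2.imwrite(f"pics/{n}2.png",g)
    W=cloud(n,d).reshape(-1,3); U=W.copy(); U[:,0]=W[:,0]*np.cos(a)+W[:,1]*np.sin(a); U[:,1]=-W[:,0]*np.sin(a)+W[:,1]*np.cos(a)
    U=U[(U[:,0]>420)&(U[:,0]<570)&(U[:,1]>-310)&(U[:,1]<-110)]
    for lo,hi in((158,200),(200,240),(140,158)):
        q=U[(U[:,2]>lo)&(U[:,2]<hi)]; print(n,lo,len(q),np.percentile(q,[2,50,98],axis=0).ravel())
    q=U[(U[:,2]>79)&(U[:,2]<84.5)]
    for c in(441,490,540):
        r=q[abs(q[:,0]-c)<7]; print(c,len(r),len(r) and np.percentile(r[:,:2],[3,50,97],axis=0).ravel())
g=cv2.imread("pics/side2.png")[80:260,250:430]; cv2.imwrite("pics/side2c.png",cv2.resize(g,None,fx=3,fy=3))
E
```

```text
clock: 5.62
position: [553.1, -75.5, 285.7]
ee_rot: [0.792, -0.611, -0.001, 0.0]
contact_force: [0.8, 0.4, -2.5]
gripper_width: 13.6
grasp_force: 58.5
[553.1 -75.5 285.7] [ 0.8 -0.6 -0.   0. ]
scene 158 1812 [ 509.1 -287.   158.8  511.1 -220.4  179.6  514.3 -142.8  199.2]
scene 200 1902 [ 509.2 -286.9  200.8  511.3 -220.9  220.4  514.4 -142.5  239.3]
scene 140 195 [ 509.6 -285.6  152.1  511.4 -220.6  155.5  513.8 -144.   157.9]
441 306 [ 436.4 -269.4  439.9 -216.9  445.1 -158.4]
490 0 0
540 251 [ 535.5 -269.1  539.8 -217.7  544.3 -159.1]
side 158 387 [ 511.5 -276.2  158.7  522.8 -174.7  179.4  523.6 -135.9  199. ]
side 200 403 [ 510.6 -274.5  200.9  522.9 -175.1  220.   523.8 -136.2  239.1]
side 140 54 [ 510.7 -277.4  151.2  522.6 -178.2  155.1  523.4 -137.1  157.7]
441 71 [ 438.2 -258.5  441.4 -195.6  444.5 -153.9]
490 52 [ 487.9 -226.   491.  -188.6  494.3 -155.6]
540 87 [ 537.3 -264.   540.6 -202.9  544.3 -154.5]
```

View pics/side2c.png

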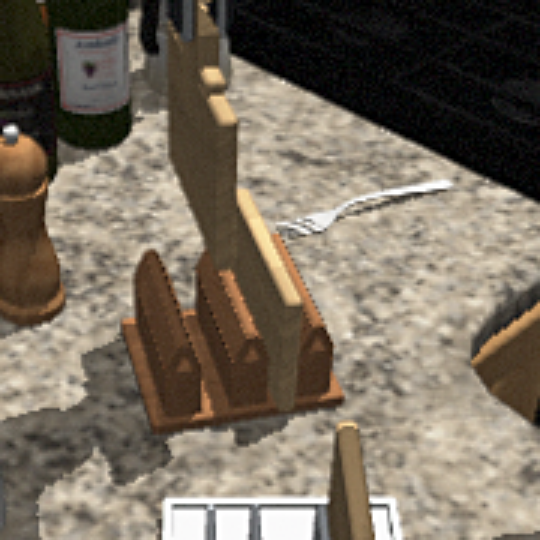

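The paddle hangs upright over the empty slot. It is about 2 mm too far along +u (tool −y), so I'll correct by dy = +2 mm and descend.

```bash
python3 -m handwheel '[[0,0.002,0.01,0,0,0,-1],[0,0.002,0.025,0,0,0,-1],[0,0.002,0.04,0,0,0,-1],[0,0.002,0.055,0,0,0,-1],[0,0.002,0.07,0,0,0,-1],[0,0.002,0.082,0,0,0,-1],[0,0.002,0.092,0,0,0,-1],[0,0.002,0.1,0,0,0,-1],[0,0.002,0.1,0,0,0,-1]]' && python3 -m handwheel '[[0,0,0.01,0,0,0,-1],[0,0,0.018,0,0,0,-1],[0,0,0.025,0,0,0,-1],[0,0,0.031,0,0,0,-1],[0,0,0.035,0,0,0,-1],[0,0,0.037,0,0,0,-1],[0,0,0.037,0,0,0,-1]]'
```

```text
clock: 6.85
position: [551.2, -76.4, 185.7]
ee_rot: [0.792, -0.611, -0.0, 0.0]
contact_force: [0.3, 0.0, -2.0]
gripper_width: 13.3
grasp_force: 58.5
clock: 7.72
position: [551.5, -76.3, 149.3]
ee_rot: [0.792, -0.611, 0.0, 0.0]
contact_force: [-1.0, -0.4, -1.7]
gripper_width: 13.1
grasp_force: 58.6
```

```bash
python3 -m handwheel '[[0,0,0.001,0,0,0,-1],[0,0,0.002,0,0,0,-1],[0,0,0.002,0,0,0,-1]]' && python3 -m handwheel '[[0,0,0,0,0,0,-0.8],[0,0,0,0,0,0,-0.4],[0,0,0,0,0,0,0],[0,0,0,0,0,0,0.5],[0,0,0,0,0,0,1],[0,0,0,0,0,0,1],[0,0,0,0,0,0,1],[0,0,0,0,0,0,1]]'
python3 -c "
from h import *
g,d=get_image('side');g=g[80:260,250:430]; cv2.imwrite('pics/side3c.png',cv2.resize(g,None,fx=3,fy=3))"
```

```text
clock: 8.1
position: [551.6, -76.4, 147.5]
ee_rot: [0.792, -0.611, 0.0, -0.0]
contact_force: [-0.7, -1.0, -1.5]
gripper_width: 12.9
grasp_force: 58.7
clock: 9.1
position: [551.5, -76.3, 147.3]
ee_rot: [0.792, -0.611, -0.0, 0.0]
contact_force: [0.9, -0.3, 0.0]
gripper_width: 85.0
grasp_force: 0.0
```

View pics/side3c.png

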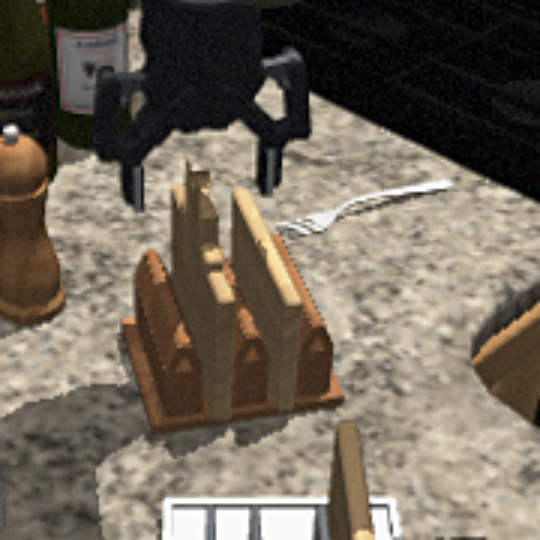

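The paddle stands in the empty slot, handle up at (200,175), seated, with the fingers open on either side. I'll retreat straight up and check.

```bash
python3 -m handwheel '[[0,0,-0.01,0,0,0,1],[0,0,-0.03,0,0,0,1],[0,0,-0.05,0,0,0,1],[0,0,-0.08,0,0,0,1],[0,0,-0.11,0,0,0,1],[0,0,-0.13,0,0,0,1],[0,0,-0.13,0,0,0,1],[0,0,-0.13,0,0,0,1]]'
python3 - <<'E'
from h import *
np.set_printoptions(precision=1,suppress=True)
a=.255
for n in("scene","side"):
    g,d=get_image(n); W=cloud(n,d).reshape(-1,3); U=W.copy(); U[:,0]=W[:,0]*np.cos(a)+W[:,1]*np.sin(a); U[:,1]=-W[:,0]*np.sin(a)+W[:,1]*np.cos(a)
    U=U[(U[:,0]>420)&(U[:,0]<570)&(U[:,1]>-310)&(U[:,1]<-110)]
    for lo,hi in((90,114),(121,135),(145,215)):
        q=U[(U[:,2]>lo)&(U[:,2]<hi)&(U[:,0]>495)]; print(n,lo,len(q),np.percentile(q,[2,50,98],axis=0).ravel())
    q=U[(U[:,2]>90)&(U[:,0]<490)]; print("stored",np.percentile(q,[2,50,98],axis=0).ravel())
    q=W[(abs(W[:,0]-457)<40)&(abs(W[:,1]-165)<90)&(W[:,2]>80)&(W[:,2]<125)]; print("wet",np.percentile(q,[2,50,98],axis=0).ravel())
E
```

```text
clock: 10.15
position: [550.9, -76.3, 276.5]
ee_rot: [0.792, -0.611, -0.001, 0.0]
contact_force: [-0.3, -0.1, -0.4]
gripper_width: 85.1
grasp_force: 0.0
scene 90 868 [ 507.3 -287.6   90.7  509.5 -220.4  102.2  512.4 -143.6  113.4]
scene 121 551 [ 507.5 -286.4  121.4  510.1 -223.6  127.1  519.8 -144.   134.6]
scene 145 512 [ 507.6 -235.2  145.9  509.5 -213.8  163.9  521.3 -192.3  184.8]
stored [ 443.2 -280.8   92.5  466.4 -219.   363.   488.8 -150.4  455.8]
wet [448.7 101.   81.  452.2 157.  104.6 463.6 234.1 118.6]
side 90 186 [ 509.2 -275.9   90.5  520.9 -176.5  101.9  521.7 -136.8  113.2]
side 121 194 [ 508.  -281.1  121.2  517.8 -174.5  125.4  521.4 -138.9  134.7]
side 145 167 [ 507.5 -227.9  145.9  516.3 -208.7  157.1  521.5 -190.   180.1]
stored [ 444.7 -272.1   93.8  468.6 -202.3  339.7  488.8 -137.9  443.3]
wet [447.9 108.1  82.1 457.6 190.7 113.9 464.  240.9 116.9]
```

```bash
python3 -c "
from bench import *
print(job_done())"
```

```text
the job is handed in; nothing more can be done
None
```

The paddle board stands handle up, seated and about centred in the empty rack slot, released with the gripper clear; neither plain board looked disturbed in the camera checks, and I handed the job in at about 10 s.

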